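# Weed out the pot lid that rocks

## Task

Three small steel pot lids lie on the ledge, knob up; two sit flat and steady, and one is bent and leans to one side. Press straight down on the raised side of the bent lid's rim until it rocks right over, let it go, then pick that lid up and set it down, knob up and without dropping it, flat on the floor of the shallow wooden repair tray. Leave the two steady lids where they are.

Things in the scene. Friction and masses are not known exactly. Their poses are not given: they have to be found in the camera images.
- warped_lid (a point): The bent lid: steel disc 110 mm across, 4 mm thick (6 mm within 40 mm of its middle), with a plain upright knob in the middle, 20 mm across, its top 36 mm above the disc's underside; 130 g. A straight crease under it leans it 8 degrees. Point: centre of the knob, 34 mm above the ledge (z = 0). At rest this frame is level: z up, x towards the low side, y along the crease.
- raised_rim (a point): Top of the bent lid near its rim on the raised (-x) side, 5 mm in from the edge, 19 mm above the ledge (low side: 5 mm). The crease bulges 10 mm below the disc, 14 mm from its middle, on this side. Pressed down here (1 N does it) the lid rocks over the crease: this point sinks about 14 mm until the edge meets the ledge. Let go, it rocks back.
- steady_lid_a (a point): A steady lid: the same lid without the crease, lying level, 110 mm across. Point: centre of its knob, 26 mm above the ledge.
- steady_lid_b (a point): The other steady lid, same as the first. Point: centre of its knob, 26 mm above the ledge.
- tray_floor (a point): Middle of the inner floor of the repair tray, 8 mm above the ledge. Fixed shallow open wooden tray, 220 mm along its x, 200 mm along its y, 30 mm high over all, walls and floor 8 mm thick; z up.
Things that resemble listed ones, but are neither listed nor needed, are in the scene too. What is shaped like the part that bears steady_lid_b but black is not meant. What is shaped like the part that bears warped_lid but blue is not meant.

How it is judged:
By the outcome, as a careful person would: the job done as asked, in the order asked, and still so for the second after the job is handed in, with the robot touching nothing.
It also fails if it takes over 58 s, if anything falls off the work surface, if the arm or the gripper's body presses on something with over 40 N, if the wrist force passes 120 N, or if a joint passes its speed limit or range.

## Robot

A 7-joint arm with a two-finger parallel gripper is mounted at the origin on the work surface. World frame = base frame: x ahead of the robot, y to its left, z up, the work surface at z = 0. Lengths are in m, angles in rad, forces in N, time in s.
With the tool pointing down it reaches from about 0.4 to 0.875 m from the base axis. Payload 19.3 kg.
Tool frame: the origin (TCP) lies at the centre of the arm's flange, where the gripper is bolted on; the fingertips stand 173 mm ahead of it and the grasp point (between the pads) lies 155 mm ahead of it (bot.grip_point_offset is the distance from the TCP to the grasp point, in m); z points along the fingers, x is the direction in which the jaws open and shut, and the axes are right-handed (so a half turn about z gives the same grasp; the last joint's range is limited). The gripper opens to 85 mm and grips with 20 to 120 N. Pads are 22 mm wide; open, the fingers measure 114 mm over their backs; the gripper's body (76 mm by 85 mm) begins 54 mm behind the grasp point. The pads swing forward as they close: fully open they stand 13 mm farther back than shut.
Start: joints at [-1.266, 0.521, -0.036, 1.599, 0.021, 1.021, -0.113], TCP at [0.229, 0.582, 0.405] pointing down, gripper open.
Joint ranges: [-2.91, 2.91], [-0.3, 2.13], [-1.5, 1.42], [0.17, 2.43], [-1.26, 4.41], [0.16, 1.93], [-2.52, 2.52]. Speed limits (rad/s): [1.89, 1.89, 2.39, 2.39, 3.01, 3.01, 3.01].

## Interface

Orientations are given as [roll, pitch, yaw] about the fixed x, y, z axes, in that order (R = Rz(yaw) Ry(pitch) Rx(roll)).
In Python, from workcell import bot gives the robot as it stands.
- The arm moves only by the tool step_arm, never from a script. Its argument "plan" is a list that holds one entry, the list of rows, each a list of 4 numbers: the shift along the world's x, y, z in cm, then the turn about the world's z in rad. A call has 1 to 12 rows; each row is the pose to reach, as a shift and turn from the pose measured when the call began; what a row does not reach only later rows make up. A row lasts 1/12 s, in which the tool goes at most 41.7 mm and 7.16 degrees, less where a joint would pass 70% of its speed; a pose out of reach is approached as far as the arm can. A call with a gripper value outside its range is refused whole. "jaw" is the closure, from 0 (fully open) to 1 (shut), set as the call begins (left out, the last holds). The fingers move at their own pace and stop on an object; "force" is the grip in N (left out, the last holds). Time passes only in rows, so rows that repeat a pose let the fingers close. It gives the time, the measured TCP pose, the force and the opening at its end, in the units of the state.
- bot.observe(): the state, without advancing time (a new reading comes with each control period).
- bot.grab_frame(name): name is "side" or "top" or "wrist"; returns a dict with "pixels" (384x512x3 uint8, blue, green, red), "mtx" (3x3 intrinsics, pixels), "R" (3x3) and "t" (3): a world point X has camera coordinates R X + t. Camera axes: x right, y down, z forward; pixel columns grow to the right and rows downward; lengths in m; the calibration is good to about 2 mm. A picture is of the moment at which its call begins. There is no depth.
- bot.job_done(): hands the job in, once; it reports no verdict.
The state is a dict: "clock": time; "qpos": joint angles; "qd": joint speeds; "joint_efforts": joint torques, N m; "position": TCP position; "tool_rot": TCP orientation; "force": force on the tool from outside, world axes, zero at the start; "moment": the same for the moment, N m; "grip_width": finger opening in m.
Only numpy, scipy, OpenCV 4.12 (cv2) and the standard library are available. Lean on these libraries where they do the work, as an engineer would, in place of code of your own. Each camera call takes 0.05 s, during which the arm holds its last target.

## Working session

There is one attempt and no reset: what is moved stays moved. The work goes in short steps, Python scripts to look and compute and a tool call to move; the robot and the scene stay as the last step left them, time stands still between calls to the robot, and variables do not carry over. Pictures are saved under pics/ and viewed, and the job is handed in when it is done.

Besides the shell and the picture viewer there is one more tool, called as name(argument=value, ...), one argument or row to a line, values as JSON. step_arm: Moves the arm, as the interface text tells. Its arguments: {"type":"object","properties":{"plan":{"type":"array"},"jaw":{"type":"number"},"force":{"type":"number"}},"required":["plan"]}

```bash
mkdir -p pics; ls; cat > h.py <<'E'
from workcell import bot
import numpy as np, cv2
def grab(n,f):
    d=bot.grab_frame(n); cv2.imwrite(f'pics/{f}.png',d['pixels']); np.savez(f'pics/{f}.npz',**{k:np.array(d[k]) for k in('mtx','R','t','pixels')}); return d
def load(f): return np.load(f'pics/{f}.npz')
def proj(d,X):
    c=d['R']@np.array(X)+d['t'].ravel(); p=d['mtx']@c; return p[:2]/p[2]
def ray(d,u,v):
    r=d['R'].T@np.linalg.solve(d['mtx'],[u,v,1.]); return -d['R'].T@d['t'].ravel(), r/np.linalg.norm(r)
def onz(d,u,v,z):
    o,r=ray(d,u,v); return o+r*(z-o[2])/r[2]
def tri(*a):
    A=np.zeros((3,3));b=np.zeros(3)
    for d,u,v in a:
        o,r=ray(d,u,v);P=np.eye(3)-np.outer(r,r);A+=P;b+=P@o
    X=np.linalg.solve(A,b); return X,[proj(d,X)-[u,v] for d,u,v in a]
E
python3 - <<'E'
from h import *
for n in('side','top','wrist'): grab(n,n+'0')
s=bot.observe(); print({k:np.round(s[k],3) for k in s}); print(bot.grip_point_offset)
E
```

```text
pics
{'clock': np.float64(0.15), 'qpos': array([-1.266,  0.522, -0.036,  1.6  ,  0.021,  1.021, -0.113]), 'qd': array([-0.001, -0.002,  0.   , -0.001, -0.   ,  0.001,  0.   ]), 'joint_efforts': array([ 2.0000e-03, -9.2739e+01,  1.9800e+00, -3.7005e+01,  1.8000e-02,
        6.0000e-03, -0.0000e+00]), 'position': array([0.229, 0.582, 0.404]), 'tool_rot': array([3.142e+00, 1.000e-03, 1.196e+00]), 'force': array([-0.555,  0.295,  0.056]), 'moment': array([ 0.068, -0.033, -0.014]), 'grip_width': np.float64(0.085)}
0.1547
```

View pics/side0.png

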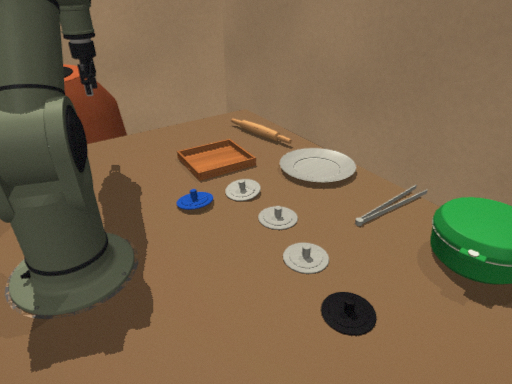

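View pics/top0.png

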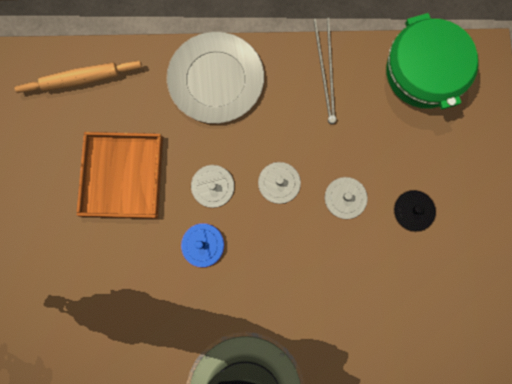

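View pics/wrist0.png

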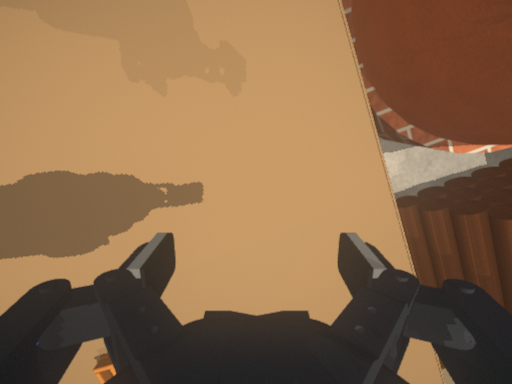

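```bash
python3 - <<'E'
from h import *
a=load('top0')['pixels'][150:235,180:380]; b=load('side0')['pixels'][165:275,215:335]
cv2.imwrite('pics/c1.png',cv2.resize(a,None,fx=4,fy=4,interpolation=cv2.INTER_CUBIC))
cv2.imwrite('pics/c2.png',cv2.resize(b,None,fx=5,fy=5,interpolation=cv2.INTER_CUBIC))
E
```

```text
(no output)
```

View pics/c1.png

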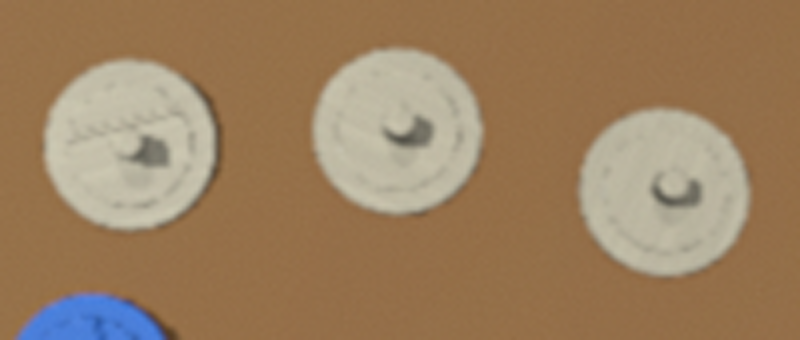

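View pics/c2.png

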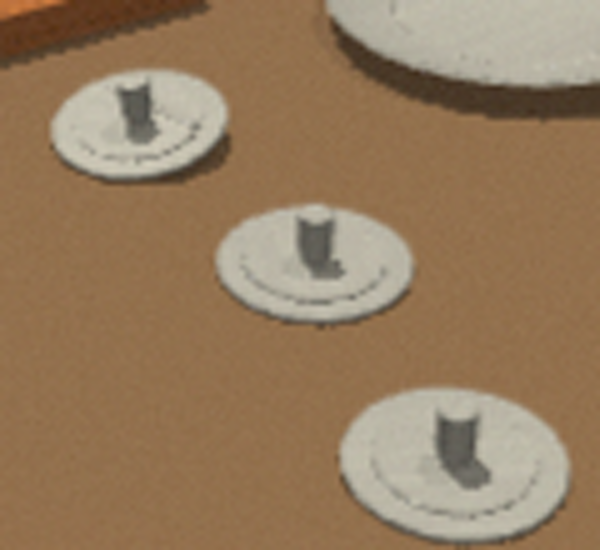

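Candidates in the top view are steel (212,186), steel (279,182), steel (346,198), blue (203,245) and black (415,210). I choose (212,186): it is steel, shows the crease line, and in the side view its far edge is raised with a shadow under it. Next I measure it.

```bash
python3 - <<'E'
from h import *
t=load('top0');s=load('side0')
for n,a,b in[('warp',(212,186.8),(241.6,181.8)),('A',(280,180.5),(278.4,207.8)),('B',(348,196),(306.6,247.5))]:
    X,e=tri((t,*a),(s,*b)); print(n,X.round(4),np.round(e,1).tolist())
# crease ends in top
for p in[(197.5,183.5),(225,178.5)]: print('crease',onz(t,*p,.015).round(4))
# disc outline centre by segmentation
g=t['pixels'][160:212,188:240].astype(int); m=((g.max(2)-g.min(2)<50)&(g.max(2)>110)).astype(np.uint8)
c=max(cv2.findContours(m,0,1)[0],key=cv2.contourArea); (cx,cy),ax,_=cv2.fitEllipse(c); print(cx+188,cy+160,ax,onz(t,cx+188,cy+160,.012))
# tray corners (inner)
for p in[(86,132),(161,133),(158,218),(78,216)]: print('tray rim outer',onz(t,*p,.03).round(4))
print(-t['R'].T@t['t'].ravel())
E
```

```text
warp [0.5074 0.0725 0.0404] [[0.2, -0.5], [-0.4, 0.1]]
A [ 0.5207 -0.0993  0.0351] [[0.1, -0.1], [-0.2, 0.0]]
B [ 0.4774 -0.2703  0.0328] [[-0.0, 0.1], [0.1, -0.0]]
crease [0.5206 0.1129 0.015 ]
crease [0.5325 0.0419 0.015 ]
212.2261619567871 185.88433456420898 (42.30573272705078, 42.65904998779297) [0.51424361 0.07527214 0.012     ]
tray rim outer [0.6591 0.4    0.03  ]
tray rim outer [0.6529 0.2059 0.03  ]
tray rim outer [0.4309 0.2098 0.03  ]
tray rim outer [0.4398 0.4106 0.03  ]
[ 0.28081378 -0.03970669  1.17248754]
```

```bash
python3 - <<'E'
from h import *
w=load('wrist0'); s=bot.observe(); c=-w['R'].T@w['t'].ravel(); y=s['tool_rot'][2]
from scipy.spatial.transform import Rotation as Ro
T=Ro.from_euler('xyz',s['tool_rot']).as_matrix()
print('cam in tool',T.T@(c-s['position']),'fwd tool',T.T@w['R'][2], 'right',T.T@w['R'][0], w['mtx'][0,0]); print(T.round(3))
E
```

```text
cam in tool [ 0.00159118 -0.06683199  0.03091419] fwd tool [2.62329027e-04 2.62656935e-01 9.64889250e-01] right [ 9.99999911e-01 -3.87578368e-04 -1.66370241e-04] 272.8228203916961
[[ 0.366  0.931 -0.   ]
 [ 0.931 -0.366 -0.001]
 [-0.001  0.    -1.   ]]
```

step_arm(
  plan=[
    [[2.2, -4, 0, 0.05], [4.4, -8, 0, 0.1], [6.6, -12, 0, 0.15], [8.8, -16, 0, 0.2], [11, -20, 0, 0.25], [13.2, -24, 0, 0.3], [15.4, -28, 0, 0.35], [17.6, -32, 0, 0.4], [19.8, -36, 0, 0.45], [22, -40, 0, 0.5], [24.2, -44, 0, 0.54], [26.4, -48, 0, 0.54]],
  ],
  jaw=1,
)

```text
clock: 1.15
position: [0.4702, 0.1414, 0.4044]
tool_rot: [3.141, 0.001, 1.739]
force: [1.3, 0.6, -0.4]
grip_width: -0.0002
```

step_arm(
  plan=[
    [[1.7, -3.2, -5, 0], [1.7, -3.2, -10, 0], [1.7, -3.2, -10, 0], [1.7, -3.2, -10, 0]],
  ],
)

```text
clock: 1.48
position: [0.4863, 0.1078, 0.3002]
tool_rot: [-3.135, 0.002, 1.737]
force: [-1.3, -0.1, -0.9]
grip_width: 0.0003
```

```bash
python3 - <<'E'
from h import *
grab('wrist','w1'); s=bot.observe(); print({k:np.round(s[k],4).tolist() for k in('clock','position','tool_rot','force','grip_width')})
E
```

```text
{'clock': 1.5333, 'position': [0.4868, 0.1089, 0.3028], 'tool_rot': [-3.1374, 0.0015, 1.738], 'force': [0.2968, 0.301, 0.6116], 'grip_width': 0.0002}
```

View pics/w1.png

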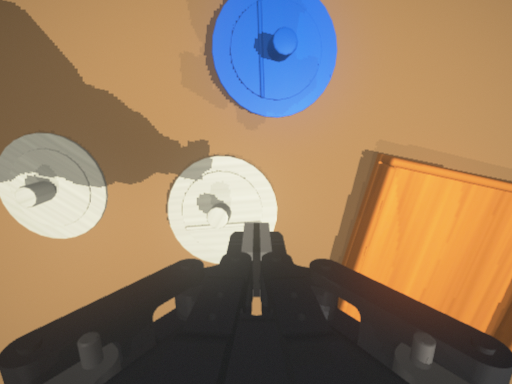

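Wrist view: the bent lid's knob is at (217,215), and its crease runs (187,227) to (262,222), nearly along the jaw axis. The blue lid is at (275,45), a steady lid at (50,185), and the tray is to the right. I'll take a second wrist position to see the whole lid.

step_arm(
  plan=[
    [[-3, -2, 0, 0], [-5, -4, 0, 0], [-5, -4, 0, 0], [-5, -4, 0, 0], [-5, -4, 0, 0]],
  ],
)

```text
clock: 1.95
position: [0.4375, 0.0697, 0.3045]
tool_rot: [-3.14, 0.001, 1.739]
force: [0.3, 0.1, -0.4]
grip_width: 0.0001
```

```bash
python3 - <<'E'
from h import *
d=grab('wrist','w2'); s=bot.observe(); print({k:np.round(s[k],4).tolist() for k in('clock','position','tool_rot','force','grip_width')})
for f in('w1','w2'):
    p=load(f)['pixels']; y,x=(140,150) if f=='w1' else (100,180)
    cv2.imwrite(f'pics/{f}c.png',cv2.resize(p[y:y+150,x:x+200],None,fx=4,fy=4,interpolation=cv2.INTER_CUBIC))
E
```

```text
{'clock': 2.0, 'position': [0.4376, 0.0698, 0.3041], 'tool_rot': [-3.1399, 0.001, 1.739], 'force': [0.0611, -0.9756, -0.6682], 'grip_width': 0.0003}
```

View pics/w2.png

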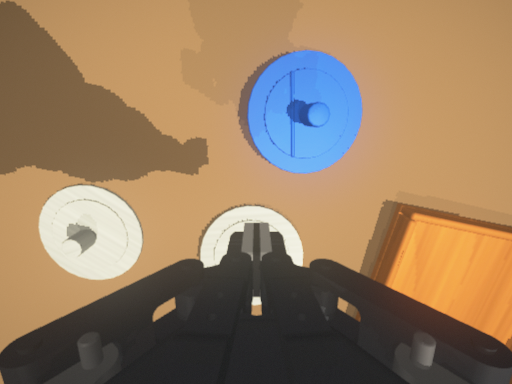

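View pics/w1c.png

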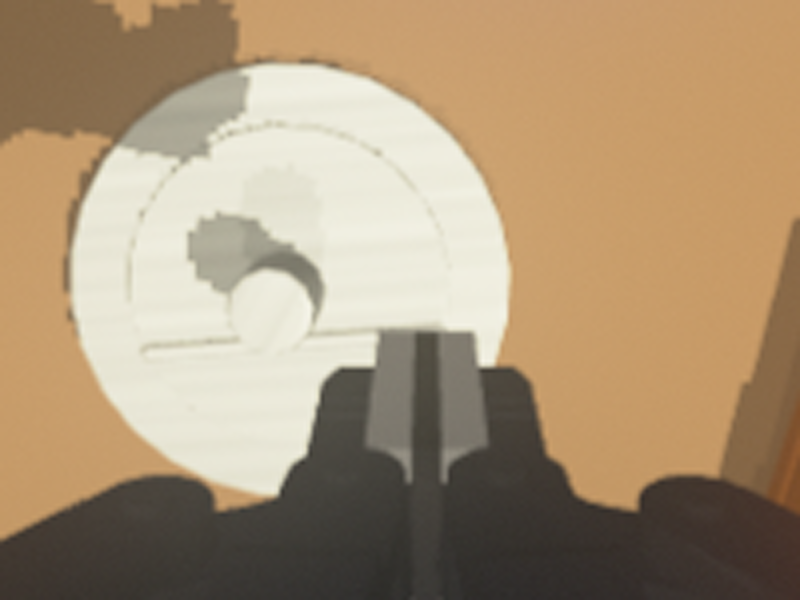

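View pics/w2c.png

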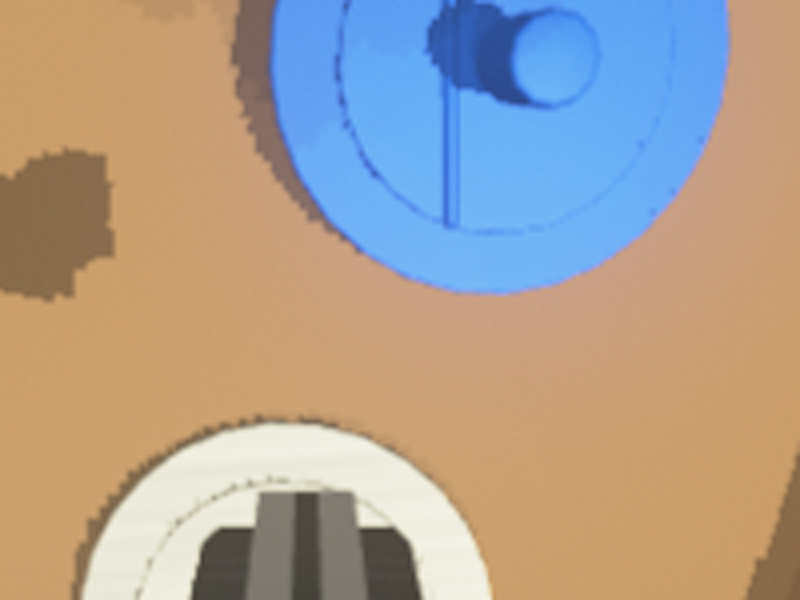

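That shift hid the lid behind the fingers. I'll go out over the raised rim instead, which is also the pressing spot.

step_arm(
  plan=[
    [[4, 0.5, 0, 0.02], [8, 1, 0, 0.04], [12, 1.4, 0, 0.06], [12.5, 1.4, -3, 0.06], [12.5, 1.4, -3, 0.06], [12.5, 1.4, -3, 0.06], [12.5, 1.4, -3, 0.06]],
  ],
)

```text
clock: 2.58
position: [0.5623, 0.0843, 0.2749]
tool_rot: [-3.14, 0.001, 1.8]
force: [-0.1, 0.5, 0.6]
grip_width: 0.0001
```

```bash
python3 - <<'E'
from h import *
d=grab('wrist','w3'); s=bot.observe(); print({k:np.round(s[k],4).tolist() for k in('clock','position','tool_rot','force','grip_width')})
E
```

```text
{'clock': 2.6333, 'position': [0.5623, 0.0842, 0.2754], 'tool_rot': [-3.1407, 0.0009, 1.7994], 'force': [-0.7096, -0.1726, -0.1256], 'grip_width': -0.0002}
```

View pics/w3.png

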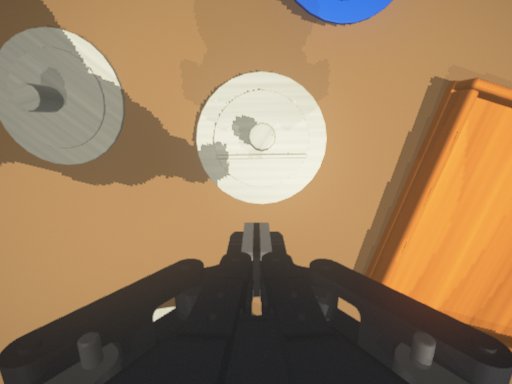

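The third view shows the bent lid whole: disc about (261,137), knob top (262,137), crease level at row 155. So yaw 1.80 lies along the crease.

```bash
python3 - <<'E'
from h import *
p=load('w3')['pixels'];cv2.imwrite('pics/w3c.png',cv2.resize(p[65:210,180:340],None,fx=4,fy=4,interpolation=cv2.INTER_CUBIC))
E
```

```text
(no output)
```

View pics/w3c.png

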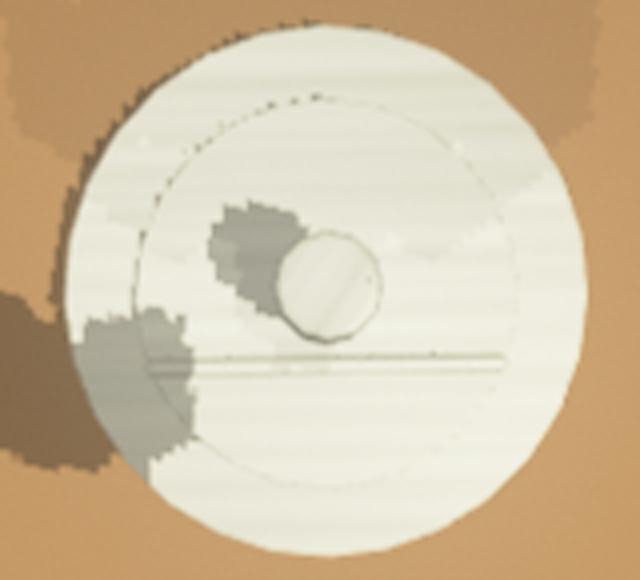

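```bash
python3 - <<'E'
from h import *
w1,w3,t,s=[load(f) for f in('w1','w3','top0','side0')]
k1=(150+271/4,140+310/4);k3=(180+329/4,65+286/4)
print(tri((w1,*k1),(w3,*k3)))
print(tri((w1,*k1),(w3,*k3),(t,212,186.8),(s,241.6,181.8)))
# rim far (raised) bottom point, low top point, left,right in w3
for n,q,z in[('raised edge',(328,555),.0195),('low edge',(325,26),.004),('L',(66,295),.012),('R',(587,295),.012),('crL',(150,365),.016),('crR',(505,362),.016)]:
    print(n,onz(w3,180+q[0]/4,65+q[1]/4,z).round(4))
# inner tray via top
E
```

```text
(array([0.51001237, 0.07832423, 0.04211245]), [array([-0.18277376, -0.10224398]), array([0.21101327, 0.14368148])])
(array([0.50997026, 0.0764698 , 0.03755268]), [array([-1.51511322, -2.23655825]), array([-2.33305069, -0.90879316]), array([-1.25110057, -1.22497635]), array([-0.37726416,  0.12569666])])
raised edge [0.5669 0.0921 0.0195]
low edge [0.4618 0.0666 0.004 ]
L [0.5261 0.026  0.012 ]
R [0.5013 0.1323 0.012 ]
crL [0.5359 0.0464 0.016 ]
crR [0.5184 0.1186 0.016 ]
```

step_arm(
  plan=[
    [[0, 0.65, -2.5, 0], [0, 0.65, -5, 0], [0, 0.65, -7, 0], [0, 0.65, -7.6, 0], [0, 0.65, -7.6, 0], [0, 0.65, -7.6, 0], [0, 0.65, -7.6, 0]],
  ],
)

```text
clock: 3.22
position: [0.5628, 0.0908, 0.201]
tool_rot: [3.14, 0.001, 1.799]
force: [0.1, -0.0, -0.1]
grip_width: 0.0002
```

```bash
python3 - <<'E'
from h import *
d=grab('wrist','w4');e=grab('side','s4'); s=bot.observe(); print({k:np.round(s[k],4).tolist() for k in('clock','position','tool_rot','force','grip_width')})
cv2.imwrite('pics/s4c.png',cv2.resize(e['pixels'][140:230,190:310],None,fx=5,fy=5,interpolation=cv2.INTER_CUBIC))
E
```

```text
{'clock': 3.3167, 'position': [0.5627, 0.0908, 0.2008], 'tool_rot': [3.1406, 0.0009, 1.7994], 'force': [0.4098, -0.1785, -0.171], 'grip_width': -0.0002}
```

View pics/w4.png

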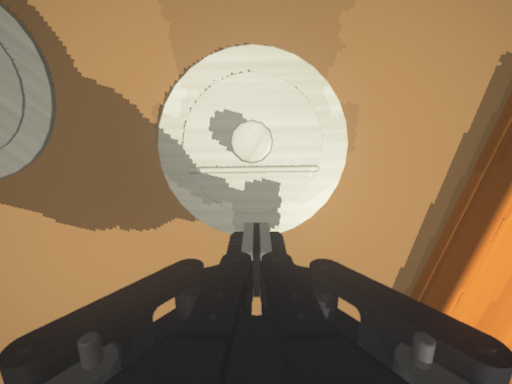

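View pics/s4c.png

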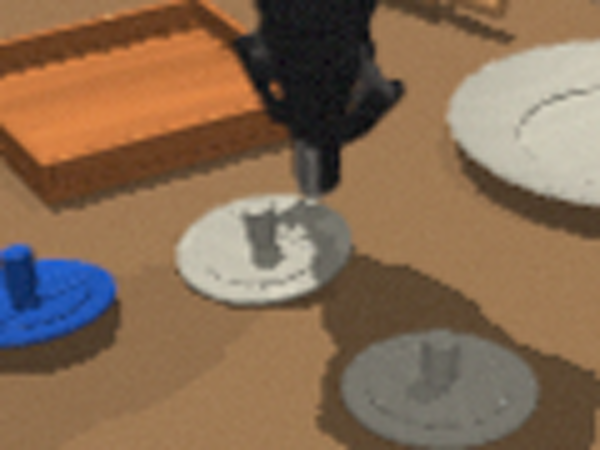

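```bash
python3 - <<'E'
from h import *
w=load('w4');print(onz(w,257,222,.028),onz(w,254,237,.0195),onz(w,253,44,.004))
E
```

```text
[0.55356487 0.09064966 0.028     ] [0.56665618 0.09188223 0.0195    ] [0.461345   0.06688358 0.004     ]
```

Tip overlaps the rim by about 13 mm, centred about 5 mm in from the edge. I press down in small steps.

step_arm(
  plan=[
    [[0, 0, -0.3, 0], [0, 0, -0.6, 0], [0, 0, -0.9, 0], [0, 0, -1.2, 0], [0, 0, -1.4, 0], [0, 0, -1.4, 0], [0, 0, -1.4, 0]],
  ],
)

```text
clock: 3.9
position: [0.5627, 0.0907, 0.1865]
tool_rot: [3.141, 0.001, 1.799]
force: [0.7, -0.3, 0.8]
grip_width: 0.0004
```

step_arm(
  plan=[
    [[0, 0, -0.2, 0], [0, 0, -0.3, 0], [0, 0, -0.4, 0], [0, 0, -0.4, 0], [0, 0, -0.4, 0]],
  ],
)

```text
clock: 4.32
position: [0.5627, 0.0907, 0.1825]
tool_rot: [3.141, 0.001, 1.799]
force: [1.5, 0.8, -0.3]
grip_width: -0.0003
```

```bash
python3 - <<'E'
from h import *
d=grab('wrist','w5');e=grab('side','s5'); s=bot.observe(); print({k:np.round(s[k],4).tolist() for k in('clock','position','tool_rot','force','grip_width')})
cv2.imwrite('pics/s5c.png',cv2.resize(e['pixels'][140:230,190:310],None,fx=5,fy=5,interpolation=cv2.INTER_CUBIC))
E
```

```text
{'clock': 4.4167, 'position': [0.5627, 0.0908, 0.1826], 'tool_rot': [3.1409, 0.0009, 1.7994], 'force': [1.086, 0.2103, 0.9162], 'grip_width': 0.0001}
```

View pics/w5.png

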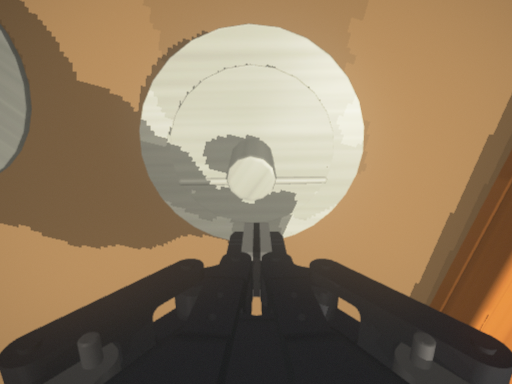

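View pics/s5c.png

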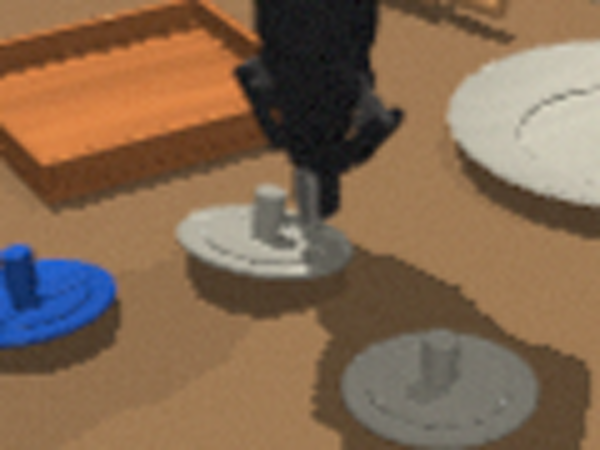

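The lid is rocking over: its near side is now raised. I continue until the far edge meets the ledge.

step_arm(
  plan=[
    [[0, 0, -0.1, 0], [0, 0, -0.2, 0], [0, 0, -0.2, 0], [0, 0, -0.2, 0]],
  ],
)

```text
clock: 4.75
position: [0.5628, 0.0908, 0.1807]
tool_rot: [3.14, 0.001, 1.799]
force: [1.9, 0.2, 4.7]
grip_width: 0.0002
```

step_arm(
  plan=[
    [[0, 0, -0.1, 0], [0, 0, -0.2, 0], [0, 0, -0.2, 0], [0, 0, -0.2, 0]],
  ],
)

```text
clock: 5.08
position: [0.5631, 0.0908, 0.1796]
tool_rot: [3.139, 0.001, 1.799]
force: [-2.4, -0.0, 21.5]
grip_width: -0.0
```

The force rose to 21 N, so the edge has bottomed on the ledge. Releasing straight up.

step_arm(
  plan=[
    [[0, 0, 0.5, 0], [0, 0, 1, 0], [0, 0, 1.5, 0], [0, 0, 2.2, 0], [0, 0, 4, 0], [0, 0, 6.5, 0], [0, 0, 8.5, 0], [0, 0, 9.5, 0], [0, 0, 9.5, 0], [0, 0, 9.5, 0], [0, 0, 9.5, 0]],
  ],
)

```text
clock: 6.0
position: [0.5629, 0.0908, 0.2738]
tool_rot: [3.14, 0.001, 1.799]
force: [0.4, -1.0, 1.0]
grip_width: -0.0002
```

```bash
python3 - <<'E'
from h import *
d=grab('wrist','w6');e=grab('side','s6'); s=bot.observe(); print({k:np.round(s[k],4).tolist() for k in('clock','position','tool_rot','force','grip_width')})
a=cv2.resize(e['pixels'][140:230,190:310],None,fx=4,fy=4,interpolation=cv2.INTER_CUBIC)
cv2.imwrite('pics/s6c.png',a)
cv2.imwrite('pics/w6c.png',cv2.resize(d['pixels'][65:210,180:340],None,fx=4,fy=4,interpolation=cv2.INTER_CUBIC))
E
```

```text
{'clock': 6.1, 'position': [0.5628, 0.0908, 0.2736], 'tool_rot': [3.141, 0.001, 1.7993], 'force': [-0.7281, -0.3041, -0.1121], 'grip_width': -0.0003}
```

View pics/s6c.png

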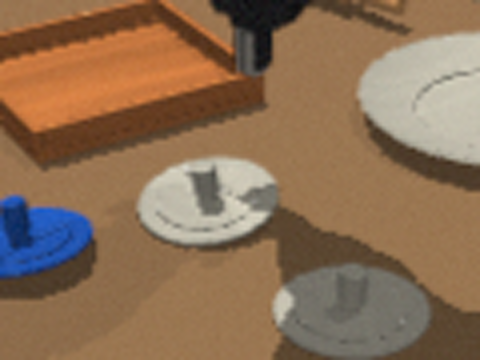

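View pics/w6c.png

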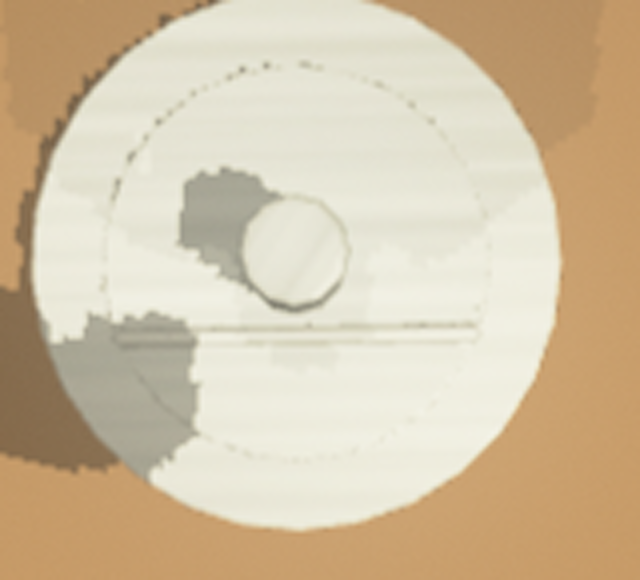

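The lid has rocked back, with the knob top at about (254,128) in the wrist view. Next I measure it again for the grasp.

```bash
python3 - <<'E'
from h import *
w=load('w6');s=load('s6')
print(onz(w,254,128,.042),tri((w,254,128),(s,190+205/4,140+170/4)))
print('crease',onz(w,180+115/4,65+333/4,.016),onz(w,180+478/4,65+326/4,.016))
E
```

```text
[0.50660511 0.07757397 0.042     ] (array([0.50828024, 0.0767643 , 0.03579918]), [array([-1.5028624 ,  1.65940637]), array([-0.53223584,  0.03545183])])
crease [0.53206431 0.04482948 0.016     ] [0.51365672 0.11751432 0.016     ]
```

step_arm(
  plan=[
    [[-2.5, -0.6, 0, 0.02], [-5.5, -1.3, 0, 0.02], [-5.5, -1.3, -1, 0.02], [-5.5, -1.3, -2, 0.02], [-5.5, -1.3, -2, 0.02], [-5.5, -1.3, -2, 0.02], [-5.5, -1.3, -2, 0.02]],
  ],
  jaw=0.4,
  force=30,
)

```text
clock: 6.68
position: [0.5084, 0.0779, 0.2534]
tool_rot: [3.141, 0.001, 1.819]
force: [-0.4, -0.4, 0.0]
grip_width: 0.0509
```

```bash
python3 - <<'E'
from h import *
d=grab('wrist','w7'); s=bot.observe(); print({k:np.round(s[k],4).tolist() for k in('clock','position','tool_rot','force','grip_width')})
E
```

```text
{'clock': 6.7333, 'position': [0.5084, 0.0779, 0.2536], 'tool_rot': [3.1408, 0.0009, 1.8192], 'force': [-0.1552, 0.6262, 0.6917], 'grip_width': 0.0514}
```

View pics/w7.png

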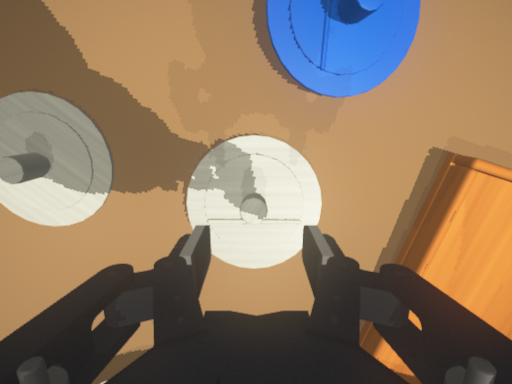

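```bash
python3 - <<'E'
from h import *
w=load('w7');print(onz(w,253,206,.042), tri((w,253,206),(load('w6'),254,128)))
E
```

```text
[0.50306452 0.07582393 0.042     ] (array([0.50724516, 0.07716209, 0.02884686]), [array([0.58393484, 0.00548461]), array([-0.57018408,  0.00458036])])
```

step_arm(
  plan=[
    [[0, 0, -1.5, 0], [0, 0, -3, 0], [0, 0, -4.5, 0], [0, 0, -5.5, 0], [0, 0, -6.1, 0], [0, 0, -6.1, 0], [0, 0, -6.1, 0], [0, 0, -6.1, 0]],
  ],
)

```text
clock: 7.4
position: [0.5087, 0.0779, 0.1932]
tool_rot: [3.14, 0.001, 1.819]
force: [-0.4, 0.5, 0.7]
grip_width: 0.0513
```

```bash
python3 - <<'E'
from h import *
d=grab('wrist','w8');e=grab('side','s8');cv2.imwrite('pics/s8c.png',cv2.resize(e['pixels'][140:230,190:310],None,fx=5,fy=5,interpolation=cv2.INTER_CUBIC))
E
```

```text
(no output)
```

View pics/w8.png

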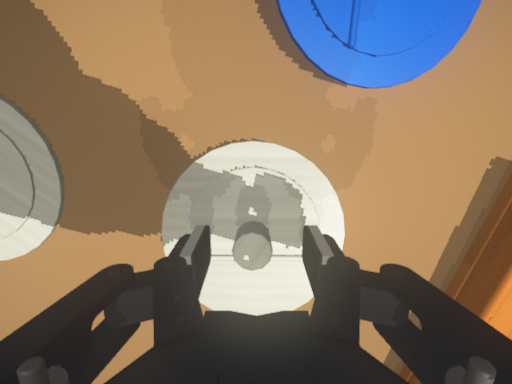

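View pics/s8c.png

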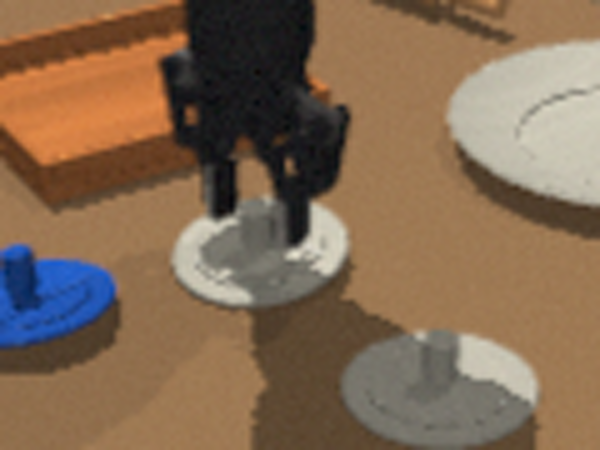

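```bash
python3 - <<'E'
from h import *
w=load('w8')
print(onz(w,252,250,.042),onz(w,253,250,.036),tri((w,252,250),(load('w6'),254,128)), (onz(w,206,226,.023)+onz(w,306,226,.023))/2)
E
```

```text
[0.50581675 0.07669091 0.042     ] [0.50874802 0.07785351 0.036     ] (array([0.50676556, 0.07724558, 0.03998217]), [array([0.68681844, 0.00828567]), array([-0.46789528,  0.00141743])]) [0.50087779 0.07741291 0.023     ]
```

The knob is centred between the pads within about 2 mm, so I close.

step_arm(
  plan=[
    [[0, 0, 0, 0], [0, 0, 0, 0], [0, 0, 0, 0], [0, 0, 0, 0], [0, 0, 0, 0], [0, 0, 0, 0]],
  ],
  jaw=1,
  force=30,
)

```text
clock: 8.0
position: [0.5087, 0.078, 0.1936]
tool_rot: [3.139, 0.001, 1.819]
force: [-1.3, 0.3, 8.2]
grip_width: 0.0188
```

step_arm(
  plan=[
    [[0, 0, 0.5, 0], [0, 0, 1, 0], [0, 0, 2, 0], [0, 0, 3, 0], [0, 0, 3, 0], [0, 0, 3, 0]],
  ],
)

```text
clock: 8.5
position: [0.509, 0.078, 0.2245]
tool_rot: [3.138, 0.001, 1.819]
force: [-0.1, 0.3, -1.6]
grip_width: 0.019
```

```bash
python3 - <<'E'
from h import *
d=grab('wrist','w9');e=grab('side','s9');cv2.imwrite('pics/s9c.png',cv2.resize(e['pixels'][110:220,170:310],None,fx=5,fy=5,interpolation=cv2.INTER_CUBIC))
E
```

```text
(no output)
```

View pics/w9.png

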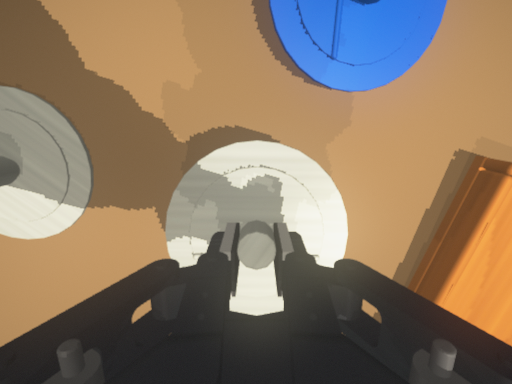

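View pics/s9c.png

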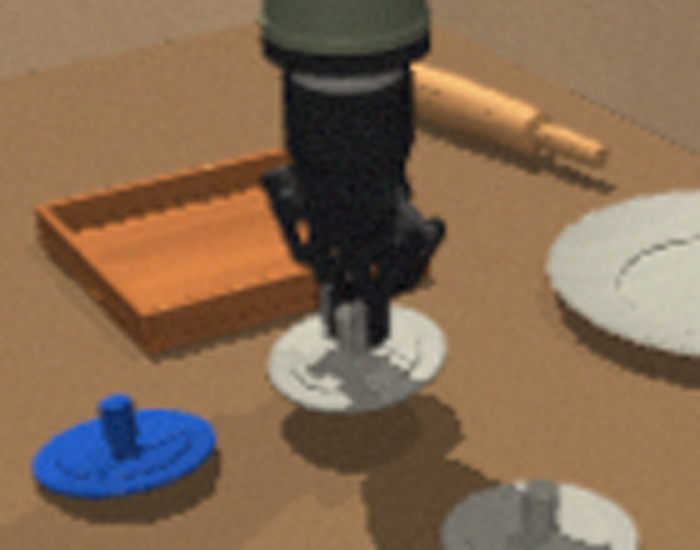

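Lifted; the lid keeps its lean in the grip. Now over to the tray.

step_arm(
  plan=[
    [[0, 0, 2.5, 0], [0.2, 1.5, 4, 0], [0.6, 4, 5, 0], [1.1, 7, 5, 0], [1.5, 10, 5, 0], [2, 13, 5, 0], [2.5, 16, 5, 0], [3, 19, 5, 0], [3.3, 21.5, 5, 0], [3.5, 23, 5, 0], [3.5, 23, 5, 0], [3.5, 23, 5, 0]],
  ],
)

```text
clock: 9.6
position: [0.5433, 0.3085, 0.2728]
tool_rot: [3.14, 0.001, 1.821]
force: [0.4, -1.2, -1.1]
grip_width: 0.0188
```

```bash
python3 - <<'E'
from h import *
d=grab('wrist','w10');e=grab('top','t10'); s=bot.observe(); print({k:np.round(s[k],4).tolist() for k in('clock','position','tool_rot','force','grip_width')})
cv2.imwrite('pics/t10c.png',cv2.resize(e['pixels'][110:240,50:270],None,fx=3,fy=3,interpolation=cv2.INTER_CUBIC))
E
```

```text
{'clock': 9.7, 'position': [0.5437, 0.307, 0.2732], 'tool_rot': [3.1399, 0.0018, 1.8184], 'force': [0.1643, -0.8746, -1.4917], 'grip_width': 0.0191}
```

View pics/w10.png

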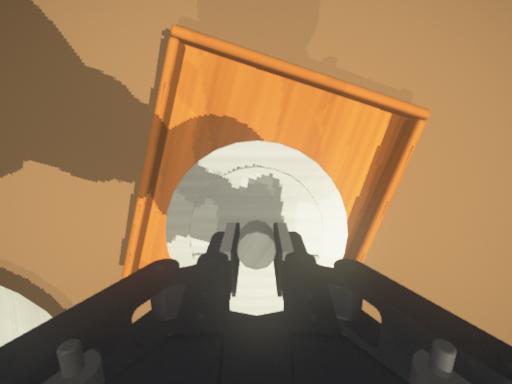

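View pics/t10c.png

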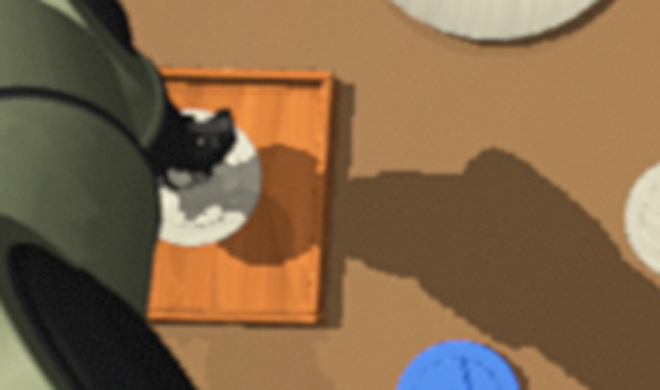

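```bash
python3 - <<'E'
from h import *
w=load('w10')
for p in[(175,28),(427,112)]: print(onz(w,*p,.03).round(4))
a,b=[onz(w,*p,.03) for p in[(175,28),(427,112)]]
u=(b-a);L=np.linalg.norm(u);u/=L;n=np.array([-u[1],u[0],0]);n*=np.sign(n[0]);print(L,u,(a+b)/2+n*.11)
E
```

```text
[0.436  0.2245 0.03  ]
[0.4447 0.4162 0.03  ]
0.19187944737209986 [0.04533393 0.99897189 0.        ] [0.55025332 0.31535585 0.03      ]
```

The tray centre by wrist is about (0.550, 0.315). I nudge over and lower.

step_arm(
  plan=[
    [[0.3, 0.6, -1.5, 0], [0.3, 0.6, -3, 0], [0.3, 0.6, -4.5, 0], [0.3, 0.6, -5.5, 0], [0.3, 0.6, -6.2, 0], [0.3, 0.6, -6.6, 0], [0.3, 0.6, -6.6, 0], [0.3, 0.6, -6.6, 0], [0.3, 0.6, -6.6, 0]],
  ],
)

```text
clock: 10.45
position: [0.5469, 0.313, 0.2079]
tool_rot: [3.139, 0.002, 1.818]
force: [0.2, 0.1, -0.7]
grip_width: 0.0189
```

step_arm(
  plan=[
    [[0, 0, -0.1, 0], [0, 0, -0.2, 0], [0, 0, -0.3, 0], [0, 0, -0.3, 0], [0, 0, -0.3, 0]],
  ],
)

```text
clock: 10.87
position: [0.5469, 0.313, 0.2049]
tool_rot: [3.139, 0.002, 1.818]
force: [0.4, -0.3, -0.5]
grip_width: 0.0186
```

step_arm(
  plan=[
    [[0, 0, -0.1, 0], [0, 0, -0.2, 0], [0, 0, -0.2, 0], [0, 0, -0.2, 0]],
  ],
)

```text
clock: 11.2
position: [0.5469, 0.313, 0.2028]
tool_rot: [3.139, 0.002, 1.818]
force: [0.2, -0.1, -0.8]
grip_width: 0.0188
```

step_arm(
  plan=[
    [[0, 0, -0.1, 0], [0, 0, -0.1, 0], [0, 0, -0.1, 0]],
  ],
)

```text
clock: 11.45
position: [0.5469, 0.313, 0.2018]
tool_rot: [3.139, 0.002, 1.818]
force: [-0.6, 0.1, -0.9]
grip_width: 0.0189
```

```bash
python3 - <<'E'
from h import *
e=grab('side','s11');s=bot.observe(); print({k:np.round(s[k],4).tolist() for k in('clock','position','tool_rot','force','grip_width')})
cv2.imwrite('pics/s11c.png',cv2.resize(e['pixels'][110:200,160:290],None,fx=6,fy=6,interpolation=cv2.INTER_CUBIC))
E
```

```text
{'clock': 11.5, 'position': [0.5469, 0.313, 0.2018], 'tool_rot': [3.1392, 0.0016, 1.8183], 'force': [0.1452, 0.8587, -1.2117], 'grip_width': 0.0187}
```

View pics/s11c.png

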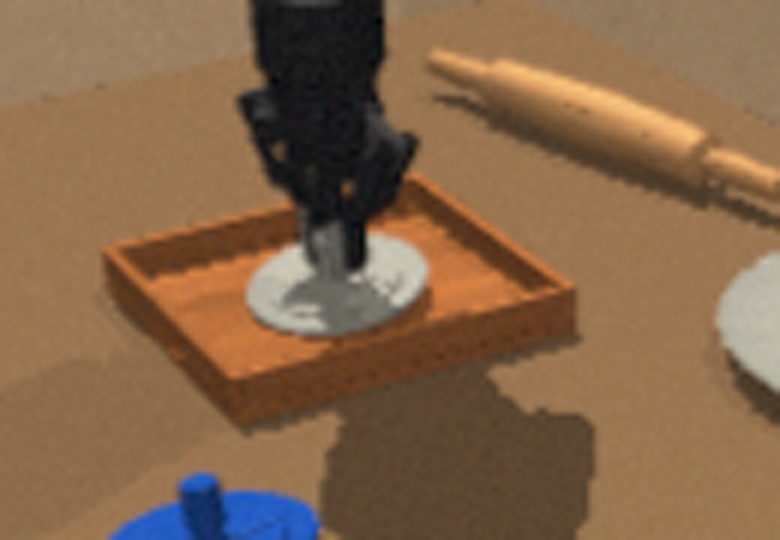

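Not yet in contact; I creep lower.

step_arm(
  plan=[
    [[0, 0, -0.1, 0], [0, 0, -0.1, 0], [0, 0, -0.1, 0]],
  ],
)

```text
clock: 11.75
position: [0.5469, 0.313, 0.2016]
tool_rot: [3.139, 0.001, 1.818]
force: [-4.8, -2.9, 14.6]
grip_width: 0.0189
```

step_arm(
  plan=[
    [[0, 0, -0.1, 0], [0, 0, -0.1, 0], [0, 0, -0.1, 0]],
  ],
)

```text
clock: 12.0
position: [0.5469, 0.313, 0.2016]
tool_rot: [3.139, 0.001, 1.818]
force: [-6.1, -3.0, 18.4]
grip_width: 0.019
```

Contact at the expected height. I relax by 1 mm, then open.

step_arm(
  plan=[
    [[0, 0, 0.05, 0], [0, 0, 0.05, 0], [0, 0, 0.05, 0]],
  ],
)

```text
clock: 12.25
position: [0.5469, 0.313, 0.202]
tool_rot: [3.139, 0.001, 1.818]
force: [-0.2, 0.1, -1.2]
grip_width: 0.019
```

step_arm(
  plan=[
    [[0, 0, 0, 0], [0, 0, 0, 0], [0, 0, 0, 0], [0, 0, 0, 0], [0, 0, 0, 0]],
  ],
  jaw=0.45,
)

```text
clock: 12.67
position: [0.5469, 0.313, 0.202]
tool_rot: [3.139, 0.001, 1.818]
force: [-0.0, -1.3, 0.6]
grip_width: 0.0469
```

```bash
python3 - <<'E'
from h import *
d=grab('wrist','w12');e=grab('side','s12');s=bot.observe(); print({k:np.round(s[k],4).tolist() for k in('clock','position','tool_rot','force','grip_width')})
cv2.imwrite('pics/s12c.png',cv2.resize(e['pixels'][110:200,160:290],None,fx=6,fy=6,interpolation=cv2.INTER_CUBIC))
E
```

```text
{'clock': 12.7667, 'position': [0.5469, 0.313, 0.202], 'tool_rot': [3.1388, 0.0014, 1.8182], 'force': [0.6006, -0.3566, 1.2973], 'grip_width': 0.0472}
```

View pics/w12.png

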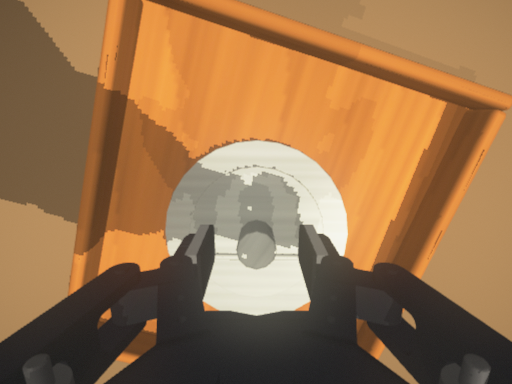

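View pics/s12c.png

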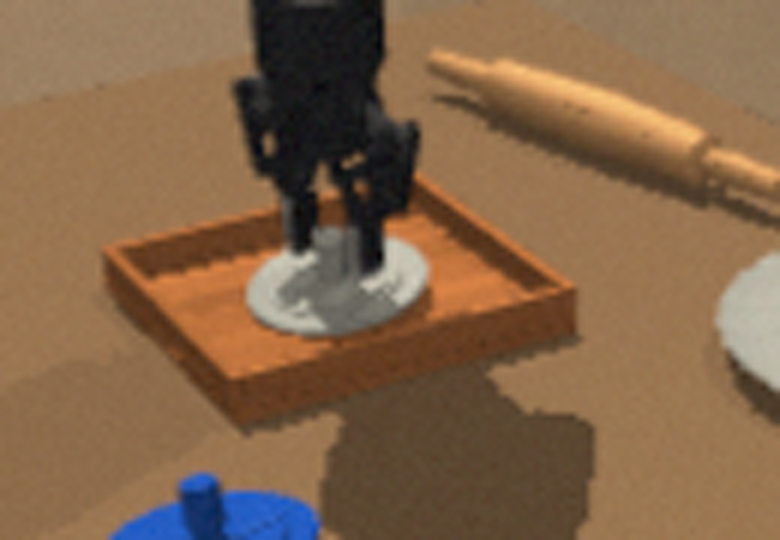

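The lid is free and stands knob up in the tray. I retreat straight up.

step_arm(
  plan=[
    [[0, 0, 0.7, 0], [0, 0, 1.5, 0], [0, 0, 3, 0], [0, 0, 5, 0], [0, 0, 7, 0], [0, 0, 9, 0], [-2, 0, 12, 0], [-4, 0, 14, 0], [-4, 0, 14, 0], [-4, 0, 14, 0], [-4, 0, 14, 0]],
  ],
)

```text
clock: 13.68
position: [0.5071, 0.3129, 0.3423]
tool_rot: [3.138, 0.001, 1.818]
force: [0.3, -0.1, -0.6]
grip_width: 0.0468
```

```bash
python3 - <<'E'
from h import *
d=grab('wrist','w13');e=grab('side','s13');t=grab('top','t13');s=bot.observe(); print({k:np.round(s[k],4).tolist() for k in('clock','position','force','grip_width')})
cv2.imwrite('pics/s13c.png',cv2.resize(e['pixels'][110:290,160:350],None,fx=3,fy=3,interpolation=cv2.INTER_CUBIC))
E
```

```text
{'clock': 13.8333, 'position': [0.5073, 0.3127, 0.3412], 'force': [-0.7298, -1.2581, -0.409], 'grip_width': 0.047}
```

View pics/s13c.png

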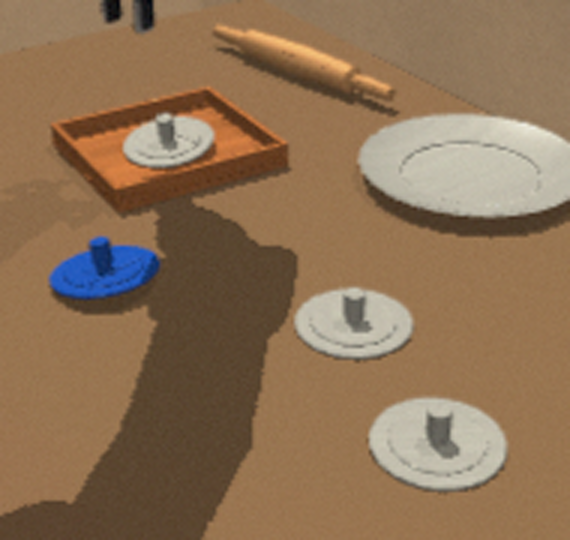

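View pics/w13.png

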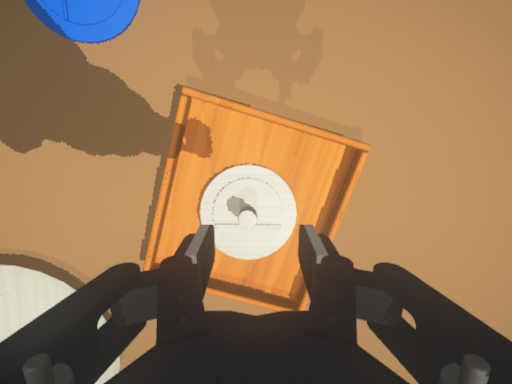

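View pics/t13.png

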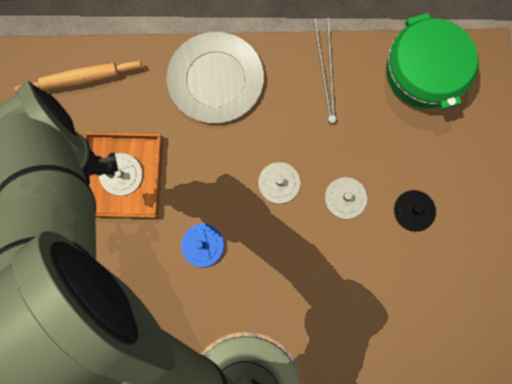

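The bent lid is on the tray floor, knob up, at (121,174) in the top view. The steady lids are unmoved at (279,182) and (346,198). Handing in.

```bash
python3 -c "
from workcell import bot
print(bot.job_done())"
```

```text
the job is handed in; nothing more can be done
None
```

The bent lid is now in the repair tray, and I handed the job in at about 13.8 s of the 58 s allowed.

**What I did:**
- I picked out the bent lid by its crease and raised far edge.
- I pressed straight down on the raised rim with closed fingers until the edge bottomed on the ledge. The side view showed the lid tipped the other way just before, and the force then rose to about 21 N.
- I lifted off and the lid rocked back.
- I took the lid by the knob with the jaws along the crease, lowered it into the tray until it touched the floor, and opened the gripper.

**Last checks:**
- The final pictures show the lid knob up near the middle of the tray floor, clear of all four walls, with the gripper well above it. Because of the crease it still leans, as it did on the ledge.
- Both steady lids are at the same pixels as at the start.

**What disagreed:**
- The top camera and the wrist camera differed by about 5–9 mm on the knob and the tray centre. I trusted the wrist views.
- One two-view height for the knob came out clearly wrong, at 29 mm where about 42 mm was expected. A closer view gave 40 mm.
- Contact forces reached about 8 N while closing on the knob and about 18 N at touchdown in the tray, just before I eased off and released. Both were firmer than needed but within the limits.

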